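# Find the full spice jar by weight and lay it in the slanted stand

### The job

Three look-alike spice jars stand on the worktop, but only one of them is full: lift them to feel which is the heavy one. Gently lay the full jar, cap up, in the empty bay of the slanted wooden spice stand, square in the bay and with its foot right down on the stop, and let go. Leave the two nearly empty jars standing upright on the worktop, and do not disturb the honey jar, the mug or the lemon.

Things in the scene. Friction and masses are not known exactly. Their poses are not given: they have to be found in the camera images.
- jar_a: Loose spice jar, 46 mm in diameter, 106 mm tall, green cap (top 20 mm) about as wide as the body, standing upright. Origin: centre of its underside; z along the jar to the cap. Looks exactly like jar_b and jar_c. Exactly one of the three is full, 0.38 to 0.48 kg; the other two weigh 0.10 to 0.18 kg; the names tell nothing.
- jar_b: Loose round spice jar, same as jar_a in looks, size and frame; may be the full one or a nearly empty one.
- jar_c: Loose round spice jar, same as jar_a in looks, size and frame; may be the full one or a nearly empty one.
- bay: Empty bay of the stand: an open rigid trough for one jar, leaning 35 degrees from vertical, its mouth towards the robot's side. Origin: where the centre of the jar's underside lies when fully home, on the face of the foot stop, 45 mm above the worktop. z: up along the trough (a jar at home has its axis along it). y: level, across it. x: out of its open side, up and away from the robot.
- stand: Fixed wooden stand, base 150 x 215 mm, origin centre of underside, two bays 60 mm either side: bay at its -y, the other holds a fixed salt shaker (44 x 90 mm). In the frame of bay: inner faces of the cheeks at y = -28 and 28 mm, up to z = 45 mm; the board that the jar rests on has its face at x = -22 mm and ends at z = 60 mm. A jar's upper 46 mm stand free.
- honey_jar: Bystander: loose honey jar with a red cap, the one nearer the robot, behind the spice jars, 58 x 62 x 86 mm, origin at the centre of its underside. To be left alone.
- mug: Bystander: loose white mug, 92 x 127 x 95 mm with its handle, origin at its underside. To be left alone.
- lemon: Bystander: loose yellow lemon beside the mug (not the fixed one on the board), 78 x 55 x 56 mm, lying; origin at its underside. To be left alone.
Not all that is in view belongs to the job. What is shaped like the jar_a but turquoise is not meant.

How it is judged:
By the outcome, as a careful person would: the job done as asked, in the order asked, and still so for the second after the job is handed in, with the robot touching nothing.
It also fails if it takes over 54 s, if anything falls off the work surface, if the arm or the gripper's body presses on something with over 40 N, if the wrist force passes 120 N, or if a joint passes its speed limit or range.

### The arm

A 6-joint arm with a two-finger parallel gripper is mounted at the origin on a cart in front of the work surface, level with it; the furniture and walls round the work are solid. World frame = base frame: x ahead of the robot, y to its left, z up, the work surface at z = 0. Lengths are in m, angles in rad, forces in N, time in s.
With the tool pointing down it reaches from about 0.25 to 0.725 m from the base axis. Payload 4 kg.
Tool frame: the origin (TCP) lies midway between the tips of the shut fingers; the grasp point (between the pads) lies 19 mm behind it (bot.grip_point_offset is the distance from the TCP to the grasp point, in m); z points along the fingers, y is the line along which they close (so a half turn about z gives the same grasp; the last joint's range is limited). The gripper opens to 85 mm and grips with 20 to 120 N. Pads are 22 mm wide; open, the fingers measure 114 mm over their backs; the gripper's body (76 mm by 85 mm) begins 54 mm behind the grasp point. The pads swing forward as they close: fully open they stand 13 mm farther back than shut.
Start: joints at [-1.211, 0.241, 0.005, 1.335, 0, 1.571], TCP at [0.176, -0.468, 0.231] pointing down, gripper open.
Joint ranges: [-2.72, 2.72], [-1.05, 1.87], [-1.09, 1.28], [-1.99, 2.15], [-1.42, 1.44], [-3.14, 3.14]. Speed limits (rad/s): [2.79, 2.79, 3.14, 3.14, 3.14, 3.14].

### API

Orientations are given as a unit quaternion [x, y, z, w].
In Python, from workcell import bot gives the robot as it stands.
- The arm moves only by the tool step_arm, never from a script. Its argument "targets" is text: rows parted by semicolons, each of 7 numbers parted by spaces: the opening, from -1 (shut) to 1 (fully open), so that 0 is half open, then the shift along the world's x, y, z normalised to -1 to 1, where 1 is 0.5 m, then the turn, a rotation vector about the world's x, y, z normalised to -1 to 1, where 1 is pi/4 rad. In form: gripper x y z wx wy wz; .... A call has 1 to 10 rows; each row is the pose to reach, as a shift and turn from the pose commanded when the call began; what a row does not reach only later rows make up. A row lasts 1/12 s, in which the tool goes at most 41.7 mm and 7.16 degrees, less where a joint would pass 70% of its speed; a pose out of reach is approached as far as the arm can. A call with a number of a shift or a turn outside -1 to 1 is refused whole. A call with a gripper value outside its range is refused whole. The fingers move at their own pace and stop on an object; the grip force is fixed at half the most. Time passes only in rows, so rows that repeat a pose let the fingers close. It gives the time, the measured TCP pose, the force, the opening and the grip force at its end, in the units of the state.
- bot.get_obs(): the state, without advancing time (a new reading comes with each control period).
- bot.camera(name): name is "side" or "top"; returns the picture (400x640x3 uint8, red, green, blue); there is no depth.
- bot.camera_info(name): a dict with "vertical_fov" (degrees; the focal length in pixels is half the picture's height over the tangent of half this angle, whatever the lens; pixels are square), "cx", "cy" (the principal point, pixels), "pose" (4x4, takes a point from camera to world coordinates). Camera axes: x right, y up, looking along -z (the intrinsics and any distortion apply to the point x, -y, -z); pixel columns grow to the right and rows downward; lengths in m; the calibration is good to about 2 mm. A picture is of the moment at which its call begins. camera_info takes no time and is no camera call.
- bot.job_done(): hands the job in; it is judged then, once.
The state is a dict: "clock": time; "joint_pos": joint angles; "joint_vel": joint speeds; "tau": joint torques, N m; "eef_pos": TCP position; "tool_rot": TCP orientation; "ft_force": force on the tool from outside, world axes, zero at the start; "ft_torque": the same for the moment, N m; "grip_width": finger opening in m; "grasp_force": force on a finger pad.
Only numpy, scipy, OpenCV 4.12 (cv2) and the standard library are available. Lean on these libraries where they do the work, as an engineer would, in place of code of your own. Each camera call takes 0.05 s, during which the arm holds its last target. There are 200 camera calls.

## Working session

There is one attempt and no reset: what is moved stays moved. The work goes in short steps, Python scripts to look and compute and a tool call to move; the robot and the scene stay as the last step left them, time stands still between calls to the robot, and variables do not carry over. Pictures are saved under pics/ and viewed, at most 10 in all, crops included, and the job is handed in when it is done.

Besides the shell and the picture viewer there is one more tool, called after "Request:" as name(argument=value, ...) on one line, values as JSON. step_arm: Moves the arm, as the interface text tells. Scaled input: -1 to 1 covers 0.5 m each way for a shift and pi/4 rad each way for a turn. Its arguments: {"type":"object","properties":{"targets":{"type":"string"}},"required":["targets"]}

```bash
mkdir -p pics; ls
python3 - <<'E'
from workcell import bot
import cv2,numpy as np
for n in("side","top"):
    cv2.imwrite(f"pics/{n}0.png",bot.camera(n)[:,:,::-1]); i=bot.camera_info(n); print(n,{k:(np.round(v,4).tolist() if not isinstance(v,str) else v) for k,v in i.items()})
o=bot.get_obs();print(o)
E
```

```text
pics
side {'vertical_fov': 43.1383, 'cx': 316.8802, 'cy': 201.1432, 'pose': [[0.9998, -0.0147, -0.0105, 0.5575], [-0.0009, 0.5446, -0.8387, -0.9119], [0.018, 0.8385, 0.5445, 0.7146], [0.0, 0.0, 0.0, 1.0]]}
top {'vertical_fov': 48.028, 'cx': 320.9259, 'cy': 198.7852, 'pose': [[-0.0045, 0.9908, -0.1353, 0.419], [-1.0, -0.0049, -0.0024, 0.1113], [-0.0031, 0.1353, 0.9908, 1.1186], [0.0, 0.0, 0.0, 1.0]]}
{'clock': 0.1, 'joint_pos': array([-1.21101774e+00,  2.41331750e-01,  3.90005611e-03,  1.33522089e+00,
        3.66721318e-05,  1.57080009e+00]), 'joint_vel': array([ 0.00039148, -0.00161193,  0.00365212,  0.00104527, -0.00132724,
        0.00018887]), 'tau': array([ 4.94917385e-04, -3.73137939e+01,  2.53010058e+01,  1.08924220e-02,
        5.13946006e-06,  8.79662167e-06]), 'eef_pos': array([ 0.17584887, -0.46746493,  0.23052062]), 'tool_rot': array([ 9.83863422e-01,  1.78918709e-01, -1.48022663e-04, -9.16430840e-04]), 'ft_force': array([-0.23528247,  0.01166075, -0.31645493]), 'ft_torque': array([ 0.00066092,  0.05318434, -0.00233148]), 'grasp_force': 0.0, 'grip_width': 0.08550087222790295}
```

View pics/side0.png

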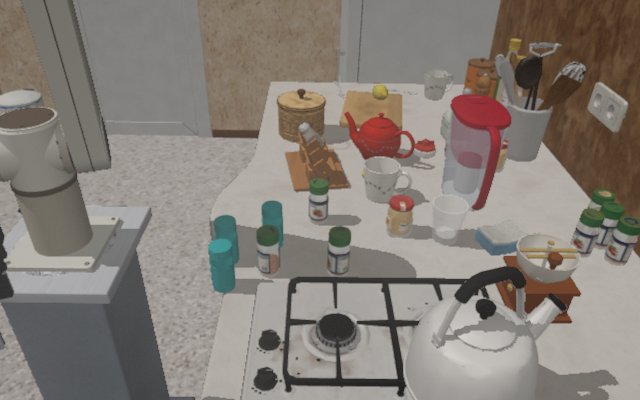

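View pics/top0.png

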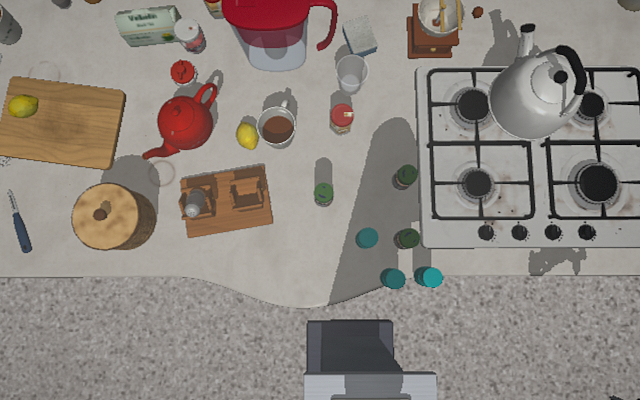

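The side view shows green-capped jars at about (318,200), (268,250) and (340,250). The turquoise ones at (226,240), (222,265) and (272,225) are decoys. In the top view the green caps are at (324,194), (406,176) and (408,239), and the stand is at (225,200) with the salt shaker on its left and the empty bay at about (248,190). The green jars at far right of the side view (600,220) are beyond reach, so not meant.

```bash
cat > h.py <<'E'
from workcell import bot
import cv2,numpy as np
class Cam:
    def __init__(s,n):
        i=bot.camera_info(n); s.f=200/np.tan(np.radians(i["vertical_fov"])/2); s.c=np.array([i["cx"],i["cy"]]); s.T=np.array(i["pose"])
    def ray(s,p):
        u,v=(np.array(p)-s.c)/s.f; d=s.T[:3,:3]@[u,-v,-1]; return s.T[:3,3],d
    def at(s,p,z):
        o,d=s.ray(p); return o+d*(z-o[2])/d[2]
    def px(s,P):
        q=s.T[:3,:3].T@(np.array(P)-s.T[:3,3]); return s.c+s.f*np.array([q[0],-q[1]])/-q[2]
def tri(r1,r2):
    (o1,d1),(o2,d2)=r1,r2
    t=np.linalg.lstsq(np.c_[d1,-d2],o2-o1,rcond=None)[0]; a=o1+d1*t[0];b=o2+d2*t[1]; return (a+b)/2,np.linalg.norm(a-b)
def blobs(im,lo,hi,amin=60):
    m=cv2.inRange(cv2.cvtColor(im,cv2.COLOR_RGB2HSV),lo,hi); n,l,s,c=cv2.connectedComponentsWithStats(m)
    return [(c[i].round(1),s[i].tolist()) for i in range(1,n) if s[i][4]>=amin]
E
python3 - <<'E'
from h import *
S,T=Cam("side"),Cam("top")
st=cv2.imread("pics/top0.png")[:,:,::-1]; ss=cv2.imread("pics/side0.png")[:,:,::-1]
for n,im,C in(("top",st,T),("side",ss,S)):
    for nm,lo,hi in(("green",(45,60,15),(80,255,140)),("turq",(85,100,60),(100,255,255)),("red",(172,120,60),(180,255,255))):
        for c,s in blobs(im,lo,hi): print(n,nm,c,s,C.at(c,.106).round(3))
def up(im,x,y,w,h,k,f): cv2.imwrite(f,cv2.resize(im[y:y+h,x:x+w,::-1],None,fx=k,fy=k,interpolation=cv2.INTER_CUBIC))
a=cv2.resize(st[150:250,165:285],None,fx=5,fy=5,interpolation=cv2.INTER_CUBIC)
cv2.imwrite("pics/standtop.png",a[:,:,::-1]); up(ss,270,110,100,90,6,"pics/standside.png")
E
```

```text
top green [407.9 173.9] [398, 165, 19, 18, 216] [ 0.614 -0.086  0.106]
top green [323.6 192.2] [315, 183, 18, 20, 261] [0.572 0.108 0.106]
top green [409.5 238.3] [400, 229, 20, 19, 250] [ 0.467 -0.085  0.106]
top turq [367.8 237.4] [359, 228, 19, 20, 302] [0.469 0.009 0.106]
top turq [429.6 277.4] [414, 267, 29, 21, 398] [ 0.38  -0.127  0.106]
top turq [394.1 278.9] [382, 269, 24, 20, 337] [ 0.377 -0.048  0.106]
top red [274.2  17.4] [222, 0, 116, 51, 3231] [0.999 0.224 0.106]
side green [318.5 186.5] [310, 179, 18, 16, 238] [0.573 0.088 0.106]
side green [608.6 213.9] [580, 189, 60, 46, 898] [ 1.201 -0.008  0.106]
side green [267.9 235.6] [258, 225, 21, 21, 307] [ 0.471 -0.103  0.106]
side green [339.8 237. ] [330, 227, 20, 20, 275] [ 0.615 -0.105  0.106]
side turq [274.1 218.1] [263, 202, 20, 44, 393] [ 0.48  -0.042  0.106]
side turq [223.4 254.8] [209, 216, 29, 76, 1589] [ 0.392 -0.165  0.106]
side red [483.2 125.9] [451, 95, 60, 113, 2199] [1.053 0.44  0.106]
```

View pics/standtop.png

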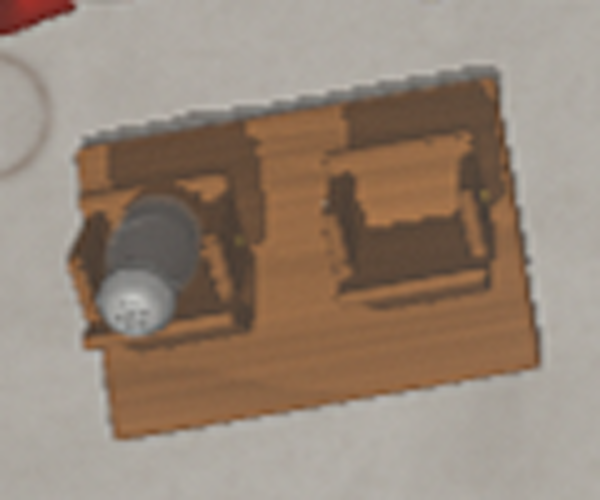

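View pics/standside.png

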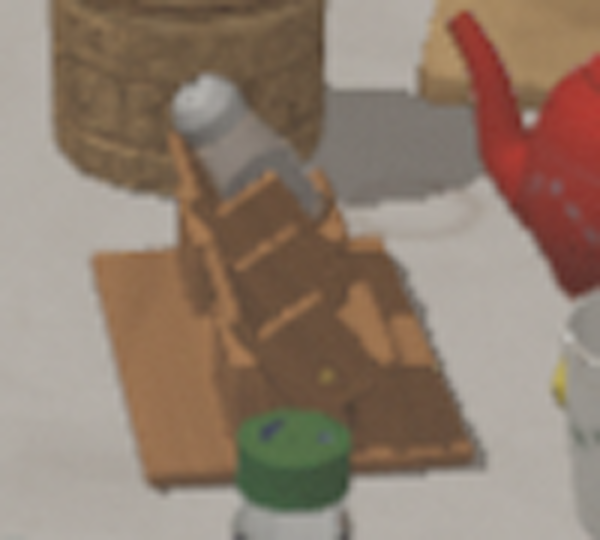

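Stand top crop: base corners at (78,150), (118,438), (540,367), (497,78). The shaker dome is at (137,300), and the bay's board end runs along (340,293)–(490,270). In the side crop the shaker dome is at (205,97) and the near cheek's top edge runs (260,335)–(320,295).

Run:
```python
from h import *
S,T=Cam("side"),Cam("top")
t=lambda x,y:(x/5+165-.4,y/5+150-.4)
s=lambda x,y:(x/6+270-.4,y/6+110-.4)
cs=[(78,150),(118,438),(540,367),(497,78)]
for z in(0,.01,.02):
    P=np.array([T.at(t(*c),z) for c in cs]); d=np.roll(P,-1,0)-P
    print(z,P.mean(0).round(4),np.linalg.norm(d,axis=1).round(4),[round(float(np.degrees(np.arctan2(v[1],v[0]))),1) for v in d])
for c in[(155,487),(475,462)]: print("side corner z0",S.at(s(*c),0).round(4))
c0=T.at(t(*cs[2]),.01);c1=T.at(t(*cs[3]),.01);print("top near-right, far-right z.01",c0.round(4),c1.round(4))
P,e=tri(T.ray(t(137,300)),S.ray(s(207,100))); print("shaker",P.round(4),e)
# turquoise/green tri
for a,b in(((407.9,173.9),(339.8,237)),((323.6,192.2),(318.5,186.5)),((409.5,238.3),(267.9,235.6))):
    print(tri(T.ray(a),S.ray(b)))
```

```text
0 [0.5673 0.3521 0.    ] [0.1478 0.2125 0.1491 0.2149] [-170.1, -80.7, 9.0, 99.7]
0.01 [0.566  0.3499 0.01  ] [0.1465 0.2106 0.1478 0.2129] [-170.1, -80.7, 9.0, 99.7]
0.02 [0.5647 0.3478 0.02  ] [0.1452 0.2087 0.1465 0.211 ] [-170.1, -80.7, 9.0, 99.7]
side corner z0 [0.514  0.2381 0.    ]
side corner z0 [0.6581 0.2637 0.    ]
top near-right, far-right z.01 [0.5105 0.2339 0.01  ] [0.6565 0.2571 0.01  ]
shaker [0.5333 0.4051 0.1116] 3.0401261107392797e-05
(array([ 0.61613059, -0.08824452,  0.09366586]), np.float64(0.000253942092102571))
(array([0.57378188, 0.10756372, 0.09399926]), np.float64(0.0008950400482124727))
(array([ 0.4684761 , -0.0871555 ,  0.09368543]), np.float64(0.0025122605246182803))
```

```bash
cat >> h.py <<'E'
YAW=np.radians(9.5); STAND=np.array([.567,.352,0])
def bay(o=None,yaw=YAW):
    c,s=np.cos(yaw),np.sin(yaw); Rz=np.array([[c,-s,0],[s,c,0],[0,0,1]]); a=np.radians(35)
    R=Rz@np.array([[np.cos(a),0,-np.sin(a)],[0,1,0],[np.sin(a),0,np.cos(a)]])
    return R,(STAND+Rz@[.022,-.06,.045] if o is None else np.array(o))
E
python3 - <<'E'
from h import *
S,T=Cam("side"),Cam("top"); R,o=bay(); print(o,R.round(3).tolist())
pts={(0,255,0):[(-.022,y,.045) for y in(-.028,.028)],(255,0,0):[(-.022,y,.06) for y in(-.028,.028)],(255,255,0):[(-.022,y,0) for y in(-.028,.028)],(0,255,255):[(.02,y,.045) for y in(-.028,.028)],(255,0,255):[(.02,y,0) for y in(-.028,.028)]}
out=[]
for C,n,x0,y0,w,h in((T,"top",215,155,60,62),(S,"side",290,125,60,62)):
    im=cv2.resize(cv2.imread(f"pics/{n}0.png")[y0:y0+h,x0:x0+w],None,fx=6.5,fy=6.5,interpolation=cv2.INTER_CUBIC)
    for col,L in pts.items():
        for p in L:
            q=(C.px(o+R@p)-[x0,y0]+.5)*6.5; cv2.circle(im,tuple(int(v) for v in q),3,col[::-1],-1)
    out.append(im)
cv2.imwrite("pics/ov.png",np.hstack(out))
E
```

```text
[0.59860114 0.29645391 0.045     ] [[0.808, -0.165, -0.566], [0.135, 0.986, -0.095], [0.574, 0.0, 0.819]]
```

View pics/ov.png

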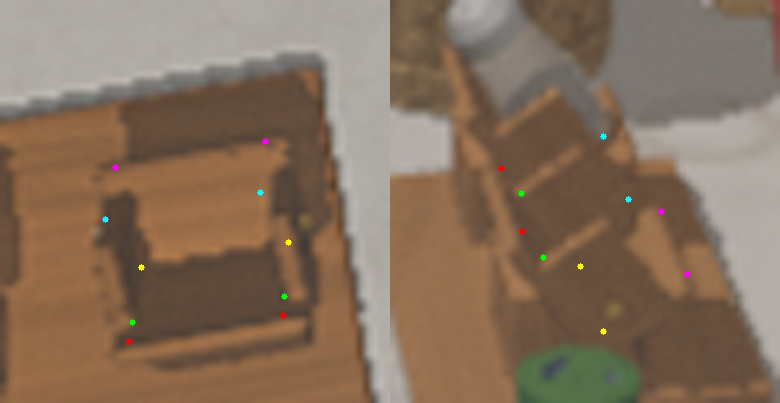

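Run:
```python
from h import *
out=[]
for n,x0,y0,w,h in(("top",226,170,44,42),("side",300,138,36,42)):
    im=cv2.imread(f"pics/{n}0.png")[y0:y0+h,x0:x0+w].astype(float)
    im=np.clip(255*(im/190)**.6,0,255).astype(np.uint8)
    im=cv2.resize(im,None,fx=10,fy=10,interpolation=cv2.INTER_LINEAR); out.append(im)
cv2.imwrite("pics/bay10.png",np.hstack(out))
```

```text
(no output)
```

View pics/bay10.png

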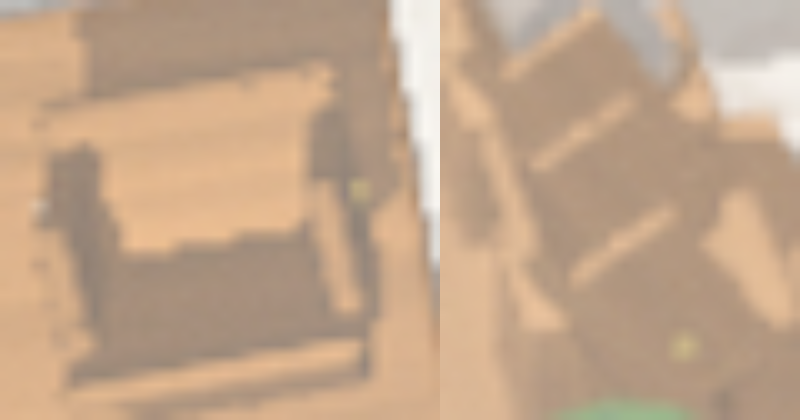

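The 10x crop shows the bay's cheek end faces clearly. The inner edges are at top-image (235.2,204.0) and (259.3,200.7), which gives a 57 mm width where 56 is expected. That puts the bay origin at about (0.598, 0.2955, 0.045), yaw 9.5°.

The candidates in the top view are green caps (409,238), (408,174) and (324,192). The turquoise ones at (368,237), (394,279) and (430,277) are decoys. The green caps fit by colour, by triangulated cap height (0.094 m) and by standing within reach.

```bash
cat >> h.py <<'E'
from scipy.spatial.transform import Rotation as Ro
BAYO=np.array([.598,.2955,.045])
def down(az=-80.5):   # tool down, tool y at azimuth az
    a=np.radians(az); y=np.array([np.cos(a),np.sin(a),0]); z=np.array([0,0,-1.]); return Ro.from_matrix(np.c_[np.cross(y,z),y,z])
def inbay(): R,_=bay(); return Ro.from_matrix(np.c_[R[:,0],-R[:,1],-R[:,2]])
def go(p,rot):
    o=bot.get_obs(); d=(np.array(p)-o["eef_pos"])/.5; w=(rot*Ro.from_quat(o["tool_rot"]).inv()).as_rotvec()/(np.pi/4)
    print("shift",d.round(3),"turn",w.round(3),"| clock",round(o["clock"],2),"F",o["ft_force"].round(2),"w",round(o["grip_width"],4),"q",o["joint_pos"].round(2))
E
python3 - <<'E'
from h import *
go([.4685,-.087,.2],down())
im=cv2.imread("pics/side0.png"); t=cv2.imread("pics/top0.png")
f=lambda a,k:cv2.resize(a,(k*a.shape[1],k*a.shape[0]),interpolation=cv2.INTER_CUBIC)
cv2.imwrite("pics/jars.png",np.hstack([f(im[170:295,200:365],2),f(t[160:285+0,300:450],2)]))
E
```

```text
shift [ 0.585  0.761 -0.061] turn [-0.002 -0.001 -0.247] | clock 0.1 F [-0.24  0.01 -0.32] w 0.0855 q [-1.21  0.24  0.    1.34  0.    1.57]
```

View pics/jars.png

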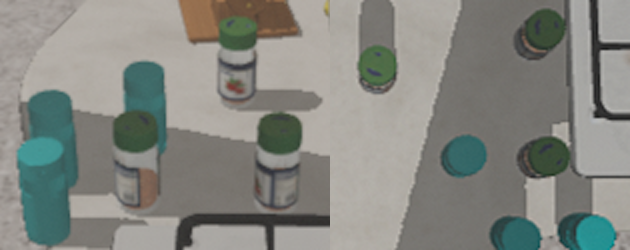

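The crop confirms three green-capped labelled jars, with all-turquoise decoys beside them. I'll start with the one at (0.4685,-0.087).

Request:
step_arm(targets="0.6 0.585 0.761 0 0 0 -0.247; 0.6 0.585 0.761 0 0 0 -0.247; 0.6 0.585 0.761 0 0 0 -0.247; 0.6 0.585 0.761 0 0 0 -0.247; 0.6 0.585 0.761 0 0 0 -0.247; 0.6 0.585 0.761 0 0 0 -0.247; 0.6 0.585 0.761 0 0 0 -0.247; 0.6 0.585 0.761 0 0 0 -0.247; 0.6 0.585 0.761 0 0 0 -0.247; 0.6 0.585 0.761 0 0 0 -0.247")

```text
clock: 0.93
eef_pos: [0.4286, -0.1383, 0.2311]
tool_rot: [0.997, 0.083, -0.0, 0.0]
ft_force: [0.6, -1.9, 0.3]
grip_width: 0.0683
grasp_force: 0.0
```

```bash
python3 -c "
from h import *
go([.4685,-.087,.15],down())"
```

```text
shift [ 0.08   0.103 -0.162] turn [ 0. -0. -0.] | clock 0.93 F [ 0.56 -1.93  0.26] w 0.0683 q [-0.31  0.14 -0.12  1.31 -0.    2.66]
```

Request:
step_arm(targets="0.6 0.08 0.103 -0.17 0 0 1; 0.6 0.08 0.103 -0.17 0 0 1; 0.6 0.08 0.103 -0.17 0 0 1; 0.6 0.08 0.103 -0.17 0 0 1; 0.6 0.08 0.103 -0.17 0 0 1; 0.6 0.08 0.103 -0.17 0 0 1; 0.6 0.08 0.103 -0.17 0 0 1; 0.6 0.08 0.103 -0.17 0 0 1; 0.6 0.08 0.103 -0.17 0 0 1")

```text
clock: 1.68
eef_pos: [0.4678, -0.0886, 0.146]
tool_rot: [0.889, 0.457, -0.0, -0.0]
ft_force: [0.0, -0.3, 0.7]
grip_width: 0.0686
grasp_force: 0.0
```

```bash
python3 -c "
from h import *
go([.4685,-.087,.056],down(-35.5))"
```

```text
shift [ 0.001  0.003 -0.18 ] turn [-0.    -0.001  0.001] | clock 1.68 F [ 0.03 -0.32  0.71] w 0.0686 q [-0.19  0.25 -0.21  1.11  0.    2.  ]
```

Request:
step_arm(targets="0.6 0 0.002 -0.06 0 0 0; 0.6 0 0.002 -0.12 0 0 0; 0.6 0 0.002 -0.16 0 0 0; 0.6 0 0.002 -0.18 0 0 0; 0.6 0 0.002 -0.18 0 0 0; -0.3 0 0.002 -0.18 0 0 0; -0.3 0 0.002 -0.18 0 0 0; -0.3 0 0.002 -0.18 0 0 0; -0.3 0 0.002 -0.18 0 0 0; -0.3 0 0.002 -0.18 0 0 0")

```text
clock: 2.52
eef_pos: [0.469, -0.0879, 0.0574]
tool_rot: [0.889, 0.458, 0.001, 0.001]
ft_force: [-0.2, -0.6, 3.2]
grip_width: 0.0443
grasp_force: 61.1
```

Request:
step_arm(targets="-0.3 0 0 0.01 0 0 0; -0.3 0 0 0.03 0 0 0; -0.3 0 0 0.06 0 0 0; -0.3 0 0 0.08 0 0 0; -0.3 0 0 0.08 0 0 0; -0.3 0 0 0.08 0 0 0; -0.3 0 0 0.08 0 0 0; -0.3 0 0 0.08 0 0 0")

```text
clock: 3.18
eef_pos: [0.4673, -0.0876, 0.0955]
tool_rot: [0.889, 0.458, -0.001, -0.0]
ft_force: [0.5, -0.0, -0.7]
grip_width: 0.044
grasp_force: 61.0
```

Request:
step_arm(targets="-0.3 0 0 0 0 0 0; -0.3 0 0 0 0 0 0")

```text
clock: 3.35
eef_pos: [0.4676, -0.0876, 0.0957]
tool_rot: [0.889, 0.458, -0.001, -0.0]
ft_force: [-0.2, -0.3, -1.0]
grip_width: 0.0441
grasp_force: 61.0
```

Request:
step_arm(targets="-0.3 0 0 -0.03 0 0 0; -0.3 0 0 -0.06 0 0 0; -0.3 0 0 -0.072 0 0 0; -0.3 0 0 -0.079 0 0 0; -0.3 0 0 -0.079 0 0 0; 0.6 0 0 -0.079 0 0 0; 0.6 0 0 -0.079 0 0 0; 0.6 0 0 -0.079 0 0 0; 0.6 0 0 -0.079 0 0 0; 0.6 0 0 -0.02 0 0 0")

```text
clock: 4.18
eef_pos: [0.4639, -0.087, 0.082]
tool_rot: [0.889, 0.458, -0.004, -0.003]
ft_force: [-0.7, -0.0, 0.3]
grip_width: 0.0682
grasp_force: 0.0
```

```bash
python3 -c "
from h import *
go([.616,-.088,.15],down(9.5))"
```

```text
shift [ 0.304 -0.002  0.136] turn [ 0.003 -0.013  1.   ] | clock 4.18 F [-0.67 -0.02  0.35] w 0.0682 q [-0.19  0.32 -0.31  0.96  0.    2.01]
```

The first jar is light at about 1 N. Next is the jar at (0.616,-0.088).

Request:
step_arm(targets="0.6 0 0 0.07 0 0 0; 0.6 0 0 0.13 0 0 0; 0.6 0.304 -0.002 0.13 0 0 1; 0.6 0.304 -0.002 0.13 0 0 1; 0.6 0.304 -0.002 0.13 0 0 1; 0.6 0.304 -0.002 0.13 0 0 1; 0.6 0.304 -0.002 0.13 0 0 1; 0.6 0.304 -0.002 0.13 0 0 1; 0.6 0.304 -0.002 0.13 0 0 1; 0.6 0.304 -0.002 0.13 0 0 1")

```text
clock: 5.02
eef_pos: [0.6201, -0.0887, 0.1506]
tool_rot: [0.646, 0.763, -0.0, -0.0]
ft_force: [0.4, 0.2, -0.2]
grip_width: 0.0682
grasp_force: 0.0
```

```bash
python3 -c "
from h import *
go([.616,-.088,.056],down(9.5))
im=bot.camera('top'); cv2.imwrite('pics/t2.png',im[:,:,::-1])
for c,s in blobs(im,(45,60,15),(80,255,140)): print(c,s)"
```

```text
shift [-0.008  0.001 -0.189] turn [-0.    -0.001 -0.001] | clock 5.02 F [ 0.36  0.22 -0.22] w 0.0682 q [-0.14  0.53  0.23  1.27 -0.    1.26]
[406.8 174.9] [398, 165, 19, 20, 264]
[322.8 192. ] [314, 183, 19, 20, 222]
[409.1 238.8] [400, 229, 20, 20, 287]
```

Request:
step_arm(targets="0.6 -0.008 0 -0.06 0 0 0; 0.6 -0.008 0 -0.12 0 0 0; 0.6 -0.008 0 -0.17 0 0 0; 0.6 -0.008 0 -0.188 0 0 0; 0.6 -0.008 0 -0.188 0 0 0; -0.3 -0.008 0 -0.188 0 0 0; -0.3 -0.008 0 -0.188 0 0 0; -0.3 -0.008 0 -0.188 0 0 0; -0.3 -0.008 0 -0.188 0 0 0; -0.3 -0.008 0 -0.188 0 0 0")

```text
clock: 5.9
eef_pos: [0.6174, -0.089, 0.0595]
tool_rot: [0.646, 0.763, 0.001, 0.002]
ft_force: [-1.4, -0.5, 6.4]
grip_width: 0.0439
grasp_force: 61.5
```

Request:
step_arm(targets="-0.3 0 0 0.01 0 0 0; -0.3 0 0 0.03 0 0 0; -0.3 0 0 0.06 0 0 0; -0.3 0 0 0.08 0 0 0; -0.3 0 0 0.08 0 0 0; -0.3 0 0 0.08 0 0 0; -0.3 0 0 0.08 0 0 0; -0.3 0 0 0.08 0 0 0")

```text
clock: 6.57
eef_pos: [0.6152, -0.0886, 0.0962]
tool_rot: [0.646, 0.763, -0.001, -0.001]
ft_force: [0.0, 0.5, -4.0]
grip_width: 0.0437
grasp_force: 61.7
```

Request:
step_arm(targets="-0.3 0 0 0 0 0 0; -0.3 0 0 0 0 0 0")

```text
clock: 6.73
eef_pos: [0.6155, -0.0887, 0.0965]
tool_rot: [0.646, 0.763, -0.0, -0.001]
ft_force: [0.1, -0.7, -2.9]
grip_width: 0.0439
grasp_force: 61.7
```

The readings of -4.0 and -2.9 N mean this jar is the full one. I'll raise it and carry it towards the stand, checking the weight again on the way.

Request:
step_arm(targets="-0.3 0 0 0.07 0 0 0; -0.3 0 0 0.14 0 0 0; -0.3 0 0 0.21 0 0 0; -0.3 0 0 0.28 0 0 0.1; -0.3 -0.03 0.07 0.3 0 0 0.25; -0.3 -0.06 0.14 0.3 0 0 0.4; -0.3 -0.09 0.21 0.3 0 0 0.55; -0.3 -0.12 0.28 0.3 0 0 0.7; -0.3 -0.15 0.35 0.3 0 0 0.85; -0.3 -0.18 0.42 0.3 0 0 1")

```text
clock: 7.57
eef_pos: [0.5249, 0.1226, 0.2472]
tool_rot: [0.302, 0.953, 0.0, -0.0]
ft_force: [0.7, 0.1, -4.8]
grip_width: 0.0438
grasp_force: 63.0
```

```bash
cat >> h.py <<'E'
def inbay(): R,_=bay(); return Ro.from_matrix(np.c_[-R[:,0],R[:,1],-R[:,2]])
def intcp(x,y,z,l=.0595): return BAYO+bay()[0]@[x,y,z+l]   # jar foot centre at bay (x,y,z)
E
python3 -c "
from h import *
go([.50,.27,.25],down(99.5)); print(intcp(.003,0,.09))"
```

```text
shift [-0.05   0.295  0.006] turn [-0.    -0.     0.993] | clock 7.57 F [ 0.73  0.08 -4.76] w 0.0438 q [0.23 0.31 0.14 1.4  0.   0.84]
[0.51585008 0.28175282 0.16918396]
```

Request:
step_arm(targets="-0.3 -0.01 0.06 0 0 0 0.14; -0.3 -0.02 0.12 0 0 0 0.28; -0.3 -0.03 0.18 0 0 0 0.42; -0.3 -0.04 0.24 0 0 0 0.57; -0.3 -0.05 0.29 0 0 0 0.71; -0.3 -0.05 0.29 0 0 0 0.85; -0.3 -0.05 0.29 0 0 0 0.98; -0.3 -0.05 0.29 0 0 0 0.98; -0.3 -0.05 0.29 0 0 0 0.98")

```text
clock: 8.32
eef_pos: [0.5008, 0.2663, 0.247]
tool_rot: [-0.074, 0.997, -0.0, -0.0]
ft_force: [-0.4, -0.2, -3.9]
grip_width: 0.0436
grasp_force: 63.0
```

```bash
python3 -c "
from h import *
go(intcp(.003,0,.12),inbay())"
```

```text
shift [-0.004  0.025 -0.106] turn [ 0.122 -0.769  0.022] | clock 8.32 F [-0.44 -0.18 -3.87] w 0.0436 q [0.49 0.37 0.23 1.43 0.   0.34]
```

Request:
step_arm(targets="-0.3 0 0.005 0 0.02 -0.13 0; -0.3 0 0.01 0 0.04 -0.26 0.01; -0.3 0 0.015 0 0.06 -0.39 0.01; -0.3 0 0.02 0 0.08 -0.52 0.02; -0.3 0 0.025 -0.02 0.1 -0.64 0.02; -0.3 -0.004 0.025 -0.06 0.122 -0.769 0.022; -0.3 -0.004 0.025 -0.1 0.122 -0.769 0.022; -0.3 -0.004 0.025 -0.106 0.122 -0.769 0.022; -0.3 -0.004 0.025 -0.106 0.122 -0.769 0.022; -0.3 -0.004 0.025 -0.106 0.122 -0.769 0.022")

```text
clock: 9.15
eef_pos: [0.5006, 0.2794, 0.1962]
tool_rot: [-0.079, 0.95, 0.025, 0.301]
ft_force: [-0.0, 1.6, -4.2]
grip_width: 0.0438
grasp_force: 62.8
```

```bash
python3 -c "
from h import *
go(intcp(.003,0,.07),inbay())
S,T=Cam('side'),Cam('top'); R,_=bay(); o=bot.get_obs(); tip=o['eef_pos']; ax=Ro.from_quat(o['tool_rot']).as_matrix()[:,2]; foot=tip+ax*.0595
out=[]
for C,n,x0,y0 in((T,'top',210,140),(S,'side',275,100)):
    im=bot.camera(n)[:,:,::-1].copy(); im=cv2.resize(im[y0:y0+75,x0:x0+80],None,fx=5,fy=5,interpolation=cv2.INTER_CUBIC)
    for p,c in((foot,(255,255,0)),(foot-ax*.106,(0,255,255)),(BAYO,(255,0,255)),(BAYO+R[:,2]*.045,(255,0,255))):
        q=(C.px(p)-[x0,y0]+.5)*5; cv2.circle(im,tuple(int(v) for v in q),3,c,-1)
    out.append(im)
cv2.imwrite('pics/pre.png',np.hstack(out))"
```

```text
shift [ 0.053  0.008 -0.087] turn [-0.002  0.003 -0.   ] | clock 9.15 F [-0.02  1.57 -4.17] w 0.0438 q [ 0.65  0.05 -0.52  0.45 -0.27  0.41]
```

View pics/pre.png

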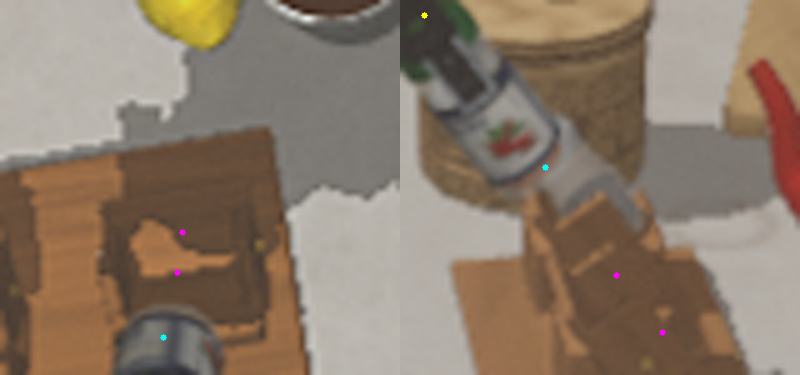

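The pre-insertion view shows the jar above the bay. In the side panel its axis lies a little lower-left of the predicted foot marker (545,168), so it may have swung slightly in the pads. I'll measure this by image difference.

```bash
cat > prof.py <<'E'
from h import *
def prof(n,ref,ss):
    C=Cam(n); im=bot.camera(n); cv2.imwrite(f'pics/{n}_{bot.get_obs()["clock"]:.2f}.png',im[:,:,::-1])
    d=np.abs(im.astype(int)-cv2.imread(ref)[:,:,::-1].astype(int)).max(2).astype(np.float32)
    o=bot.get_obs(); ax=Ro.from_quat(o['tool_rot']).as_matrix()[:,2]; foot=o['eef_pos']+ax*.0595
    for s in ss:
        a=C.px(foot-ax*s); b=C.px(foot-ax*(s+.01)); t=(b-a)/np.linalg.norm(b-a); nrm=np.array([-t[1],t[0]])
        k=np.arange(-18,18.1,.5); q=(a+k[:,None]*nrm).astype(np.float32)
        v=cv2.remap(d,q[:,0].reshape(1,-1),q[:,1].reshape(1,-1),cv2.INTER_LINEAR)[0]
        g=cv2.remap(im.mean(2).astype(np.float32),q[:,0].reshape(1,-1),q[:,1].reshape(1,-1),cv2.INTER_LINEAR)[0]
        print(n,s,"n",nrm.round(2),"r_pred",round(float(.022*C.f/-(C.T[:3,:3].T@(foot-C.T[:3,3]))[2]),1)); print(" diff",v[::2].astype(int).tolist()); print(" gray",g[::2].astype(int).tolist())
E
python3 -c "
from prof import *
prof('side','pics/side0.png',[.01,.02,.03,.045]); prof('top','pics/top0.png',[0,.01])"
```

```text
side 0.01 n [ 0.78 -0.62] r_pred 8.5
 diff [1, 1, 1, 1, 1, 1, 2, 16, 41, 33, 31, 44, 54, 54, 55, 46, 28, 13, 6, 6, 21, 35, 53, 68, 56, 18, 0, 1, 1, 2, 1, 1, 1, 2, 3, 2, 1]
 gray [159, 121, 96, 95, 93, 91, 89, 81, 72, 85, 93, 108, 121, 130, 133, 136, 142, 140, 141, 139, 130, 121, 106, 91, 99, 128, 132, 107, 83, 79, 85, 85, 87, 87, 89, 86, 85]
side 0.02 n [ 0.78 -0.62] r_pred 8.5
 diff [1, 1, 2, 1, 1, 1, 4, 15, 26, 36, 38, 22, 20, 22, 21, 27, 33, 58, 73, 66, 45, 36, 29, 45, 60, 38, 7, 2, 1, 1, 2, 2, 1, 1, 1, 0, 0]
 gray [96, 94, 91, 93, 97, 104, 105, 99, 102, 112, 115, 102, 89, 80, 80, 79, 85, 89, 96, 108, 124, 137, 139, 122, 106, 103, 102, 93, 88, 88, 90, 93, 91, 88, 86, 86, 86]
side 0.03 n [ 0.78 -0.62] r_pred 8.5
 diff [1, 1, 2, 1, 1, 3, 6, 18, 30, 42, 36, 22, 12, 17, 19, 19, 14, 12, 30, 53, 68, 69, 70, 54, 34, 26, 9, 1, 1, 2, 1, 1, 0, 1, 1, 2, 2]
 gray [92, 95, 98, 108, 107, 91, 86, 90, 103, 116, 113, 105, 94, 84, 82, 83, 82, 90, 107, 127, 141, 146, 142, 125, 106, 103, 95, 90, 90, 87, 85, 85, 91, 95, 102, 104, 104]
side 0.045 n [ 0.78 -0.62] r_pred 8.5
 diff [2, 2, 1, 1, 0, 0, 7, 2
[... 284 characters left out ...]
 n [-0.99 -0.13] r_pred 10.1
 diff [5, 4, 4, 3, 4, 5, 4, 17, 20, 17, 24, 41, 53, 46, 44, 63, 73, 54, 38, 46, 51, 55, 50, 39, 26, 18, 10, 4, 5, 6, 7, 7, 6, 7, 7, 6, 6]
 gray [107, 103, 98, 92, 85, 83, 81, 83, 85, 89, 91, 108, 126, 120, 112, 93, 77, 84, 102, 113, 116, 118, 111, 97, 85, 78, 77, 88, 100, 109, 111, 111, 111, 110, 110, 110, 110]
top 0.01 n [-0.99 -0.13] r_pred 10.1
 diff [5, 5, 5, 6, 6, 10, 27, 56, 40, 24, 33, 53, 62, 59, 50, 36, 36, 37, 32, 37, 40, 38, 37, 35, 35, 30, 34, 26, 3, 9, 7, 7, 7, 7, 7, 7, 7]
 gray [105, 106, 107, 108, 108, 107, 93, 73, 74, 86, 102, 118, 125, 120, 111, 93, 80, 84, 101, 111, 114, 114, 113, 109, 103, 94, 74, 65, 91, 115, 112, 112, 112, 112, 112, 112, 112]
```

The offset is uniform along the jar: no tilt, but the axis sits about 4.6 mm toward bay -x, off-centre in the pads, and y needs about +1.5 mm. I'll compensate and enter with extra room off the board.

```bash
python3 -c "
from h import *
for z in(.09,.07,.045,.02): go(intcp(.009,.0015,z),inbay())"
```

```text
shift [ 0.039  0.009 -0.048] turn [-0.002  0.005 -0.001] | clock 9.35 F [ 0.28  0.22 -3.51] w 0.0436 q [ 0.65  0.05 -0.52  0.45 -0.27  0.41]
shift [ 0.062  0.012 -0.081] turn [-0.002  0.005 -0.001] | clock 9.35 F [ 0.28  0.22 -3.51] w 0.0436 q [ 0.65  0.05 -0.52  0.45 -0.27  0.41]
shift [ 0.09   0.017 -0.122] turn [-0.002  0.005 -0.001] | clock 9.35 F [ 0.28  0.22 -3.51] w 0.0436 q [ 0.65  0.05 -0.52  0.45 -0.27  0.41]
shift [ 0.118  0.022 -0.163] turn [-0.002  0.005 -0.001] | clock 9.35 F [ 0.28  0.22 -3.51] w 0.0436 q [ 0.65  0.05 -0.52  0.45 -0.27  0.41]
```

Request:
step_arm(targets="-0.3 0.02 0.005 -0.024 0 0 0; -0.3 0.039 0.009 -0.048 0 0 0; -0.3 0.05 0.01 -0.064 0 0 0; -0.3 0.062 0.012 -0.081 0 0 0; -0.3 0.062 0.012 -0.081 0 0 0; -0.3 0.062 0.012 -0.081 0 0 0")

```text
clock: 9.85
eef_pos: [0.53, 0.2844, 0.1531]
tool_rot: [-0.08, 0.95, 0.024, 0.299]
ft_force: [0.3, 0.1, -4.0]
grip_width: 0.0437
grasp_force: 62.9
```

```bash
python3 -c "
from prof import *
prof('side','pics/side0.png',[.03,.045]); prof('top','pics/top0.png',[.005,.015])
for z in(.05,.02,.005): go(intcp(.009,.0015,z),inbay())"
```

```text
side 0.03 n [ 0.78 -0.62] r_pred 8.3
 diff [2, 2, 1, 1, 1, 2, 3, 22, 33, 41, 46, 42, 30, 23, 20, 17, 29, 17, 17, 30, 38, 39, 30, 16, 9, 2, 2, 2, 2, 1, 1, 2, 2, 1, 1, 1, 1]
 gray [166, 171, 174, 175, 175, 169, 137, 103, 107, 116, 114, 111, 101, 88, 86, 91, 91, 103, 123, 140, 146, 148, 137, 116, 109, 114, 117, 116, 108, 86, 80, 76, 73, 76, 74, 78, 80]
side 0.045 n [ 0.78 -0.62] r_pred 8.3
 diff [1, 1, 2, 1, 2, 1, 7, 23, 28, 24, 29, 34, 43, 39, 39, 36, 17, 23, 19, 14, 14, 15, 14, 27, 29, 10, 1, 2, 2, 1, 0, 1, 1, 1, 1, 1, 1]
 gray [175, 175, 174, 173, 174, 170, 133, 94, 87, 96, 101, 98, 99, 100, 100, 108, 108, 114, 118, 123, 122, 127, 125, 109, 105, 117, 122, 109, 90, 86, 84, 80, 80, 82, 83, 82, 83]
top 0.005 n [-0.99 -0.13] r_pred 9.6
 diff [40, 58, 43, 11, 5, 6, 8, 17, 12, 11, 22, 43, 60, 61, 51, 38, 28, 31, 41, 49, 50, 50, 49, 40, 29, 16, 8, 3, 2, 15, 46, 47, 21, 9, 7, 6, 6]
 gray [74, 72, 68, 68, 71, 72, 77, 82, 79, 81, 88, 105, 119, 118, 108, 93, 82, 87, 101, 110, 112, 111, 108, 100, 88, 76, 67, 62, 72, 82, 72, 68, 87, 109, 114, 113, 113]
top 0.015 n [-0.99 -0.13] r_pred 9.6
 diff [7, 10, 7, 3, 6, 5, 7, 9, 9, 38, 54, 56, 63, 60, 48, 37, 26, 25, 38, 43, 45, 49, 50, 47, 42, 28, 13, 9, 3, 5, 7, 5, 7, 8, 5, 5, 6]
 gray [71, 72, 71, 72, 70, 70, 70, 71, 73, 101, 114, 114, 123, 118, 108, 92, 79, 80, 95, 104, 107, 111, 112, 109, 104, 88, 67, 61, 81, 105, 104, 103, 110, 114, 113, 112, 112]
shift [ 0.026  0.006 -0.029] turn [ 0.001  0.001 -0.002] | clock 9.95 F [-0.49 -0.78 -4.14] w 0.0439 q [ 0.62  0.16 -0.52  0.33 -0.25  0.38]
shift [ 0.06   0.012 -0.078] turn [ 0.001  0.001 -0.002] | clock 9.95 F [-0.49 -0.78 -4.14] w 0.0439 q [ 0.62  0.16 -0.52  0.33 -0.25  0.38]
shift [ 0.077  0.014 -0.102] turn [ 0.001  0.001 -0.002] | clock 9.95 F [-0.49 -0.78 -4.14] w 0.0439 q [ 0.62  0.16 -0.52  0.33 -0.25  0.38]
```

Request:
step_arm(targets="-0.3 0.013 0.003 -0.015 0 0 0; -0.3 0.026 0.006 -0.029 0 0 0; -0.3 0.037 0.008 -0.045 0 0 0; -0.3 0.048 0.01 -0.062 0 0 0; -0.3 0.06 0.012 -0.078 0 0 0; -0.3 0.06 0.012 -0.078 0 0 0; -0.3 0.06 0.012 -0.078 0 0 0")

```text
clock: 10.53
eef_pos: [0.5597, 0.2902, 0.1132]
tool_rot: [-0.08, 0.951, 0.024, 0.299]
ft_force: [-0.3, 0.5, -2.9]
grip_width: 0.0438
grasp_force: 62.9
```

```bash
python3 -c "
from h import *
for x,z in((.009,.005),(.007,.003),(.007,0),(.0055,0),(.0055,-.001)): go(intcp(x,.0015,z),inbay())
im=bot.camera('side')[:,:,::-1];tp=bot.camera('top')[:,:,::-1]
f=lambda a:cv2.resize(a,None,fx=5,fy=5,interpolation=cv2.INTER_CUBIC)
cv2.imwrite('pics/ins.png',np.hstack([f(tp[150:225,210:285]),f(im[110:185,280:360])]))"
```

```text
shift [ 0.018  0.004 -0.02 ] turn [ 0.003 -0.002 -0.002] | clock 10.53 F [-0.34  0.54 -2.93] w 0.0438 q [ 0.59  0.27 -0.51  0.23 -0.24  0.36]
shift [ 0.017  0.004 -0.026] turn [ 0.003 -0.002 -0.002] | clock 10.53 F [-0.34  0.54 -2.93] w 0.0438 q [ 0.59  0.27 -0.51  0.23 -0.24  0.36]
shift [ 0.02   0.004 -0.031] turn [ 0.003 -0.002 -0.002] | clock 10.53 F [-0.34  0.54 -2.93] w 0.0438 q [ 0.59  0.27 -0.51  0.23 -0.24  0.36]
shift [ 0.018  0.004 -0.033] turn [ 0.003 -0.002 -0.002] | clock 10.53 F [-0.34  0.54 -2.93] w 0.0438 q [ 0.59  0.27 -0.51  0.23 -0.24  0.36]
shift [ 0.019  0.004 -0.034] turn [ 0.003 -0.002 -0.002] | clock 10.53 F [-0.34  0.54 -2.93] w 0.0438 q [ 0.59  0.27 -0.51  0.23 -0.24  0.36]
```

View pics/ins.png

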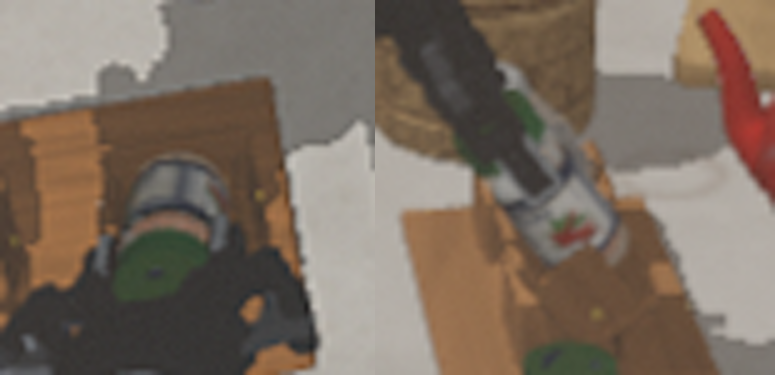

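The picture shows the jar entering between the cheeks: top panel foot at (180,165), side panel foot at about (610,245). There is no contact force, so I continue slowly.

Request:
step_arm(targets="-0.3 0.006 0.001 -0.008 0 0 0; -0.3 0.012 0.002 -0.014 0 0 0; -0.3 0.018 0.004 -0.02 0 0 0; -0.3 0.018 0.004 -0.02 0 0 0; -0.3 0.018 0.004 -0.02 0 0 0")

```text
clock: 11.05
eef_pos: [0.5691, 0.2928, 0.1045]
tool_rot: [-0.08, 0.95, 0.025, 0.3]
ft_force: [0.8, 0.2, -4.6]
grip_width: 0.0438
grasp_force: 62.9
```

```bash
python3 -c "
from h import *
for x,z in((.009,.002),(.009,0),(.007,0),(.0055,0),(.0055,-.002)): go(intcp(x,.0015,z),inbay())"
```

```text
shift [ 0.002 -0.001 -0.008] turn [ 0.001  0.001 -0.002] | clock 11.05 F [ 0.82  0.22 -4.6 ] w 0.0438 q [ 0.59  0.29 -0.5   0.2  -0.24  0.35]
shift [ 0.005 -0.    -0.011] turn [ 0.001  0.001 -0.002] | clock 11.05 F [ 0.82  0.22 -4.6 ] w 0.0438 q [ 0.59  0.29 -0.5   0.2  -0.24  0.35]
shift [ 0.001 -0.001 -0.014] turn [ 0.001  0.001 -0.002] | clock 11.05 F [ 0.82  0.22 -4.6 ] w 0.0438 q [ 0.59  0.29 -0.5   0.2  -0.24  0.35]
shift [-0.001 -0.001 -0.015] turn [ 0.001  0.001 -0.002] | clock 11.05 F [ 0.82  0.22 -4.6 ] w 0.0438 q [ 0.59  0.29 -0.5   0.2  -0.24  0.35]
shift [ 0.001 -0.001 -0.019] turn [ 0.001  0.001 -0.002] | clock 11.05 F [ 0.82  0.22 -4.6 ] w 0.0438 q [ 0.59  0.29 -0.5   0.2  -0.24  0.35]
```

Request:
step_arm(targets="-0.3 0.001 0 -0.006 0 0 0; -0.3 0.001 0 -0.012 0 0 0; -0.3 0.001 0 -0.012 0 0 0; -0.3 0.001 0 -0.012 0 0 0")

```text
clock: 11.38
eef_pos: [0.5693, 0.2927, 0.0986]
tool_rot: [-0.08, 0.95, 0.025, 0.3]
ft_force: [0.5, -0.3, -3.7]
grip_width: 0.0432
grasp_force: 62.9
```

Request:
step_arm(targets="-0.3 0.002 0 -0.003 0 0 0; -0.3 0.002 0 -0.003 0 0 0; -0.3 0.002 0 -0.003 0 0 0")

```text
clock: 11.63
eef_pos: [0.5696, 0.2927, 0.0985]
tool_rot: [-0.08, 0.95, 0.025, 0.3]
ft_force: [-11.8, -3.5, 9.2]
grip_width: 0.0437
grasp_force: 64.2
```

The foot is on the stop: about 18 N along the bay axis, at FK z≈0.7 mm. Now I ease the load and move towards the board.

Request:
step_arm(targets="-0.3 -0.002 0 0 0 0 0; -0.3 -0.004 -0.0005 -0.001 0 0 0; -0.3 -0.004 -0.0005 -0.001 0 0 0; -0.3 -0.004 -0.0005 -0.001 0 0 0")

```text
clock: 11.97
eef_pos: [0.5692, 0.2927, 0.0983]
tool_rot: [-0.08, 0.95, 0.025, 0.301]
ft_force: [-6.5, -3.3, 6.2]
grip_width: 0.0439
grasp_force: 63.6
```

```bash
python3 -c "
from h import *
R,_=bay(); fs=[]
for i in range(3): bot.camera('top'); fs.append(bot.get_obs()['ft_force'])
o=bot.get_obs(); print((np.mean(fs,0)+[0,0,4])@R, (o['eef_pos']-BAYO)@R)"
```

```text
[ 0.86799512 -2.18484983 12.40665516] [0.00698465 0.0019956  0.06022018]
```

Request:
step_arm(targets="-0.3 -0.003 -0.0003 -0.001 0 0 0; -0.3 -0.0046 -0.0006 -0.0015 0 0 0; -0.3 -0.0046 -0.0006 -0.0015 0 0 0; -0.3 -0.0046 -0.0006 -0.0015 0 0 0")

```text
clock: 12.45
eef_pos: [0.5667, 0.2926, 0.0966]
tool_rot: [-0.08, 0.95, 0.025, 0.301]
ft_force: [-2.1, -0.2, 3.5]
grip_width: 0.0437
grasp_force: 63.3
```

```bash
cat > fr.py <<'E'
from h import *
R,_=bay(); fs=[]
for i in range(3): bot.camera('top'); fs.append(bot.get_obs()['ft_force'])
o=bot.get_obs(); print((np.mean(fs,0)+[0,0,4])@R, (o['eef_pos']-BAYO)@R)
E
python3 fr.py
```

```text
[ 2.65631911 -0.05012751  6.59226912] [0.00394171 0.00238235 0.06025064]
```

Request:
step_arm(targets="-0.1 0 0 0 0 0 0; 0 0 0 0 0 0 0; 0.1 0 0 0 0 0 0; 0.2 0 0 0 0 0 0; 0.4 0 0 0 0 0 0; 0.5 0 0 0 0 0 0; 0.5 0 0 0 0 0 0")

```text
clock: 13.18
eef_pos: [0.5661, 0.2921, 0.0957]
tool_rot: [-0.08, 0.95, 0.025, 0.3]
ft_force: [0.1, -0.7, 1.0]
grip_width: 0.0638
grasp_force: 0.0
```

Request:
step_arm(targets="0.5 -0.011 -0.002 0.016 0 0 0; 0.5 -0.034 -0.006 0.049 0 0 0; 0.5 -0.068 -0.012 0.098 0 0 0; 0.5 -0.102 -0.017 0.147 0 0 0; 0.5 -0.136 -0.023 0.197 0 0 0; 0.5 -0.17 -0.029 0.246 0 0 0; 0.5 -0.25 -0.12 0.3 0 0 0; 0.5 -0.3 -0.2 0.36 0 0 0; 0.5 -0.34 -0.28 0.4 0 0 0; 0.5 -0.34 -0.28 0.4 0 0 0")

```text
clock: 14.02
eef_pos: [0.396, 0.1543, 0.2954]
tool_rot: [-0.081, 0.95, 0.025, 0.3]
ft_force: [1.2, -1.2, 1.3]
grip_width: 0.0643
grasp_force: 0.0
```

Run:
```python
from h import *
S,T=Cam("side"),Cam("top"); R,_=bay(); ims={}
for C,n in((T,"top"),(S,"side")):
    ims[n]=bot.camera(n)
    for c,s in blobs(ims[n],(45,60,15),(80,255,140)): print(n,c,s)
    print("pred cap side-mid",C.px(BAYO+R@[0,0,.096]).round(1),"cap top",C.px(BAYO+R@[0,0,.106]).round(1))
f=lambda a:cv2.resize(a[:,:,::-1],None,fx=4,fy=4,interpolation=cv2.INTER_CUBIC)
cv2.imwrite("pics/fin.png",np.hstack([f(ims["top"][140:250,200:300]),f(ims["side"][110:220,270:370])]))
print(bot.get_obs()["eef_pos"],bot.get_obs()["ft_force"],bot.get_obs()["clock"])
```

```text
top [323.7 191.9] [315, 183, 18, 18, 198]
top [243.2 205.1] [233, 195, 21, 21, 273]
top [409.4 238.6] [400, 229, 20, 20, 277]
pred cap side-mid [243.7 204.1] cap top [243.4 206.2]
side [307.1 141.3] [298, 134, 18, 16, 176]
side [319.1 187. ] [310, 179, 18, 16, 204]
side [608.7 213.9] [580, 189, 60, 46, 901]
side [266.5 234.9] [256, 225, 22, 21, 360]
pred cap side-mid [307.2 141.2] cap top [305.  138.4]
[0.39672081 0.15251074 0.29919789] [-0.77077228  1.0521478   1.06394848] 14.1167
```

View pics/fin.png

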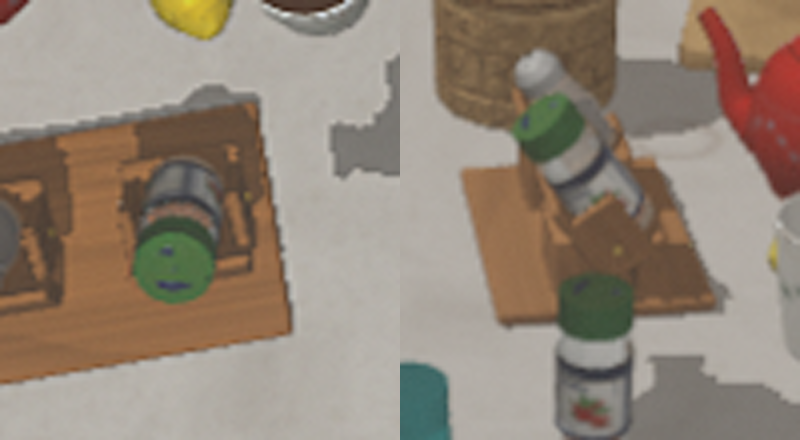

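The jar lies in the bay parallel to the shaker, with its cap at (175,270) in the top panel. Both views put the cap within about 1 px of the predicted home. I'll check squareness numerically.

```bash
sed "s/o=bot.get_obs(); ax=.*/ax=-bay()[0][:,2]; foot=BAYO/" prof.py > prof2.py; python3 -c "
from prof2 import *
prof('top','pics/top0.png',[.02,.04,.06,.075,.095]); prof('side','pics/side0.png',[.06,.075,.095])" | grep -v gray
```

```text
top 0.02 n [-0.99 -0.13] r_pred 9.1
 diff [2, 1, 1, 1, 3, 4, 5, 13, 45, 69, 58, 49, 58, 77, 91, 92, 85, 81, 84, 85, 83, 83, 82, 77, 72, 66, 64, 63, 35, 3, 4, 3, 4, 3, 3, 4, 3]
top 0.04 n [-0.99 -0.13] r_pred 9.1
 diff [2, 1, 2, 2, 4, 4, 2, 2, 12, 23, 23, 32, 34, 34, 25, 25, 26, 31, 34, 35, 44, 46, 38, 38, 46, 32, 37, 26, 11, 3, 1, 1, 2, 2, 3, 4, 4]
top 0.06 n [-0.99 -0.13] r_pred 9.1
 diff [2, 3, 3, 2, 2, 2, 2, 6, 15, 32, 35, 29, 32, 33, 31, 30, 31, 31, 29, 28, 29, 28, 27, 29, 32, 25, 21, 33, 23, 7, 2, 4, 5, 4, 3, 3, 3]
top 0.075 n [-0.99 -0.13] r_pred 9.1
 diff [2, 1, 1, 1, 2, 1, 2, 1, 11, 27, 30, 29, 30, 34, 40, 43, 43, 42, 41, 41, 42, 44, 42, 44, 36, 28, 25, 18, 13, 6, 3, 4, 4, 4, 3, 3, 4]
top 0.095 n [-0.99 -0.13] r_pred 9.1
 diff [2, 3, 3, 4, 4, 4, 5, 8, 29, 56, 46, 36, 37, 41, 42, 41, 40, 40, 40, 36, 32, 30, 29, 35, 42, 42, 42, 40, 42, 17, 6, 4, 4, 3, 2, 2, 4]
side 0.06 n [ 0.78 -0.62] r_pred 8.1
 diff [1, 1, 1, 1, 1, 1, 1, 2, 10, 25, 37, 44, 48, 61, 62, 58, 56, 52, 53, 55, 50, 45, 38, 33, 30, 22, 18, 3, 1, 1, 1, 1, 2, 1, 1, 1, 1]
side 0.075 n [ 0.78 -0.62] r_pred 8.1
 diff [2, 1, 1, 1, 1, 1, 2, 1, 3, 18, 39, 59, 63, 66, 54, 46, 30, 35, 35, 34, 37, 40, 45, 48, 50, 44, 21, 4, 1, 0, 1, 1, 1, 1, 1, 0, 0]
side 0.095 n [ 0.78 -0.62] r_pred 8.1
 diff [1, 1, 1, 0, 1, 1, 1, 1, 11, 48, 88, 81, 51, 43, 40, 31, 37, 39, 39, 36, 36, 34, 38, 42, 44, 40, 21, 4, 1, 1, 0, 1, 1, 2, 3, 1, 1]
```

The jar is square: its midline stays within 0.3 px along its length in both views. The two light jars are still standing and the arm is clear, so I hand in.

```bash
python3 -c "
from workcell import bot
print(bot.job_done())"
```

```text
the job is handed in; nothing more can be done
None
```

The full jar (about 4 N) lies cap up in the empty bay, square, released and foot against the stop; the job was handed in after about 14 s, with the other two jars standing upright and the honey jar, mug and lemon not approached; I inferred the full jar from two lifts, one light and one heavy, without lifting the third.

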